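# Pin the garden cart's tow eye to its drawbar

## Task

Take the long hitch pin with the yellow grip out of the wooden rack, hold it over the red drawbar fork and push it down through the fork and the steel tow eye lying in it, lowering it all the way by hand rather than dropping it, until its collar sits flat on the fork. Then let go of it. Leave the short pin with the blue grip in the rack.

Things in the scene. Friction and masses are not known exactly. Their poses are not given: they have to be found in the camera images.
- long_pin_grip (a point): The long pin, upright in the rack. Point: centre of its upright round yellow grip, 30 mm across, 50 tall; z up the pin. Below: steel collar 58 mm across, 8 thick, its underside 33 mm below the point; then a 16 mm shank 72 long, tapered over the last 14, tip 105 below the point. 0.18-0.35 kg. The collar rests on the rack's top, 90 mm above the bench, shank loose in a hole; lift 150 mm to clear all.
- fork_hole (a point): The fixed red fork. Point: centre of the hole's mouth in the upper plate's top face, 88 mm above the bench; z up; the drawbar runs 250 mm from it to +x, as high. Two level plates 100 x 90 mm, 10 thick with a 36 mm round hole, in line: tops 88 and 60 mm above the bench, free space below the lower one. With the pin home its collar lies on the upper plate, its grip's centre 33 mm above this point.
- eye_hole (a point): The loose steel tow eye: a flat bar 14 mm thick lying between the fork plates. Point: centre of its 36 mm round hole at mid thickness, 67 mm above the bench; z up; the hole's end plate is 64 x 64 mm and the bar runs 167 mm to -x, resting on a timber block. At the start its hole is in line with the fork's holes to within 3 mm.
- short_pin_grip (a point): The short pin, not wanted: like the long one but with a blue grip and a shank only 36 mm long, too short to reach the lower fork plate. Point: centre of its grip; z up; the grip's top is 148 mm above the bench. It stands in the rack's other hole, 100 mm from the long pin; which hole is whose varies.
Not all that is in view belongs to the job. Leave any purple look-alike of the part that bears long_pin_grip alone. What is meant by the part that bears eye_hole is not orange, and is the larger of those in its own colour.

How it is judged:
By the outcome, as a careful person would: the job done as asked, in the order asked, and still so for the second after the job is handed in, with the robot touching nothing.
It also fails if it takes over 40 s, if anything falls off the work surface, if the arm or the gripper's body presses on something with over 40 N, if the wrist force passes 120 N, or if a joint passes its speed limit or range.

## Robot

A 6-joint arm with a two-finger parallel gripper is mounted at the origin on the work surface. World frame = base frame: x ahead of the robot, y to its left, z up, the work surface at z = 0. Lengths are in mm, angles in rad, forces in N, time in s.
With the tool pointing down it reaches from about 350 to 925 mm from the base axis. Payload 6.4 kg.
Tool frame: the origin (TCP) lies at the very end of the fingers, on their centre line; the grasp point (between the pads) lies 19 mm behind it (r.grip_depth is the distance from the TCP to the grasp point, in mm); x points along the fingers, z is the direction in which the jaws open and shut, and the axes are right-handed (so a half turn about x gives the same grasp; the last joint's range is limited). The gripper opens to 85 mm and grips with 20 to 120 N. Pads are 22 mm wide; open, the fingers measure 114 mm over their backs; the gripper's body (76 mm by 85 mm) begins 54 mm behind the grasp point. The pads swing forward as they close: fully open they stand 13 mm farther back than shut.
Start: joints at [1.11, 0.245, 1.558, -0, 1.339, -0.174], TCP at [183.872, 623.462, 231.29] pointing down, gripper open.
Joint ranges: [-3.13, 3.13], [-1.02, 2.26], [0.13, 2.54], [-0.95, 4.09], [0.21, 2.88], [-2.74, 2.74]. Speed limits (rad/s): [2.57, 2.57, 3.14, 3.14, 3.14, 3.14].

## Interface

Orientations are given as a 3x3 rotation matrix whose columns are the frame's x, y, z axes.
In Python, from rig import r gives the robot as it stands.
- The arm moves only by the shell command python3 -m crank 'ROWS' [FORCE]. ROWS is JSON, a list that holds one entry, the list of rows, each a list of 7 numbers: the shift along the tool's x, y, z in m, then the turn, a rotation vector about the tool's x, y, z in rad, then the opening, from 0 (shut) to 1 (fully open). A call has 1 to 20 rows; each row shifts and turns the commanded pose from where the row before left it, along the tool's axes as they then stand; what a row does not reach is not made up. A row lasts 1/8 s, in which the tool goes at most 62.5 mm and 10.7 degrees, less where a joint would pass 70% of its speed; a pose out of reach is approached as far as the arm can. A call is refused whole if a number of a shift passes 0.0625 or a number of a turn 0.188, either way. A call with a gripper value outside its range is refused whole. The fingers move at their own pace and stop on an object; FORCE is the grip in N (left out, the last holds). Time passes only in rows, so rows that do not move let the fingers close. It gives the time, the measured TCP pose, the force and the opening at its end, in the units of the state.
- r.state(): the state, without advancing time (a new reading comes with each control period).
- r.get_image(name): name is "scene" or "top"; returns a dict with "img" (420x560x3 uint8, red, green, blue), "K" (3x3 intrinsics, pixels), "rvec" (rotation vector, rad) and "tvec" (3), from world to camera coordinates, as OpenCV has them. Camera axes: x right, y down, z forward; pixel columns grow to the right and rows downward; lengths in mm; the calibration is good to about 2 mm. A picture is of the moment at which its call begins. There is no depth.
- r.close_job(): hands the job in, once; it reports no verdict.
The state is a dict: "clock": time; "qpos": joint angles; "qd": joint speeds; "tau": joint torques, N m; "tcp_pos": TCP position; "orientation": TCP orientation; "wrist_force": force on the tool from outside, world axes, zero at the start; "ft_torque": the same for the moment, N m; "finger_gap": finger opening in mm.
Only numpy, scipy, OpenCV 4.12 (cv2) and the standard library are available. Lean on these libraries where they do the work, as an engineer would, in place of code of your own. Each camera call takes 0.05 s, during which the arm holds its last target. There are 200 camera calls.

## Working session

There is one attempt and no reset: what is moved stays moved. The work goes in short steps, Python scripts to look and compute and a shell command to move; the robot and the scene stay as the last step left them, time stands still between calls to the robot, and variables do not carry over. Pictures are saved under pics/ and viewed, about 8 in all and at most 12, crops included, and the job is handed in when it is done.

```bash
mkdir -p pics; ls
python3 - <<'E'
from rig import r
import cv2
for n in("scene","top"):
    d=r.get_image(n); cv2.imwrite(f"pics/{n}0.png",d["img"][:,:,::-1]); print(d["K"],d["rvec"],d["tvec"])
s=r.state();print(s["tcp_pos"],s["orientation"],s["finger_gap"],s["clock"])
E
```

```text
pics
[[394.71178292   0.         285.16643366]
 [  0.         394.71178292 203.95836244]
 [  0.           0.           1.        ]] [ 0.98794455  2.22132956 -1.21714234] [ 331.80200839 -103.60651288 1453.11443663]
[[466.87790464   0.         278.14610769]
 [  0.         466.87790464 212.23342076]
 [  0.           0.           1.        ]] [ 1.91279162 -2.3051845   0.24285545] [  53.7527536   478.6204387  1043.57372154]
[183.65112439 622.9893476  230.25634027] [[-8.32709806e-04 -9.59143635e-01  2.82918353e-01]
 [-1.60627472e-03  2.82919369e-01  9.59142351e-01]
 [-9.99998363e-01  3.44242643e-04 -1.77623790e-03]] 85.29912807172617 0.1
```

View pics/scene0.png

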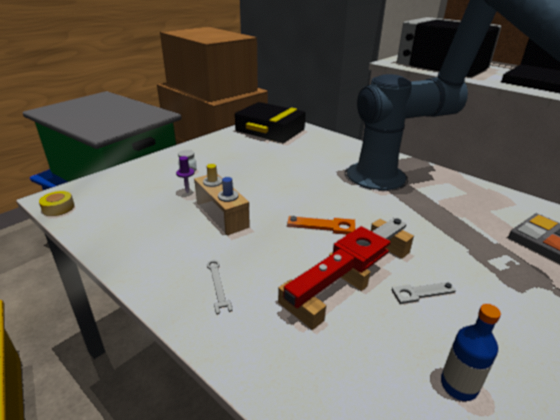

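View pics/top0.png

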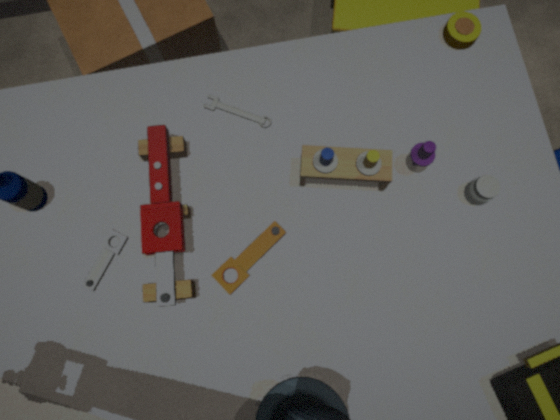

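The scene view shows the yellow grip at about (212,172), the blue at (228,187), and the fork hole at (363,241). In the top view the yellow grip is at (372,158), the blue at (327,156), and the fork hole at (162,229). The purple pin beside the rack is a decoy. The eye is the grey bar in the fork.

```bash
cat > h.py <<'E'
from rig import r
import cv2, numpy as np
def ray(d,uv):
    R=cv2.Rodrigues(np.array(d["rvec"],float))[0]; C=-R.T@np.ravel(d["tvec"])
    n=cv2.undistortPoints(np.array([[uv]],float),np.array(d["K"]),None)[0,0]
    return C,R.T@np.array([n[0],n[1],1])
def onz(d,uv,z):
    C,v=ray(d,uv); return C+v*(z-C[2])/v[2]
def tri(d1,u1,d2,u2):
    (a,u),(b,v)=ray(d1,u1),ray(d2,u2); u/=np.linalg.norm(u);v/=np.linalg.norm(v)
    s=np.linalg.lstsq(np.c_[u,-v],b-a,rcond=None)[0]
    p,q=a+u*s[0],b+v*s[1]; return (p+q)/2,np.linalg.norm(p-q)
def blob(d,lo,hi,box):
    x0,y0,x1,y1=box; h=cv2.cvtColor(d["img"],cv2.COLOR_RGB2HSV)[y0:y1,x0:x1]
    m=cv2.inRange(h,np.array(lo),np.array(hi)); n,l,s,c=cv2.connectedComponentsWithStats(m)
    i=1+np.argmax(s[1:,4]); return c[i]+[x0,y0],s[i],(l==i).astype(np.uint8)
E
python3 - <<'E'
from h import *
T=r.get_image("top");S=r.get_image("scene")
for nm,lo,hi,bt,bs in(("Y",(22,140,80),(33,255,255),(355,140,392,176),(200,158,222,186)),("B",(105,120,40),(125,255,255),(310,140,345,172),(218,172,240,200))):
    a,sa,_=blob(T,lo,hi,bt);b,sb,_=blob(S,lo,hi,bs)
    print(nm,a,sa,b,sb,tri(T,a,S,b), onz(T,a,123))
# fork hole: red plate's hole contour
h=cv2.cvtColor(T["img"],cv2.COLOR_RGB2HSV)
red=cv2.inRange(h,np.array((0,120,60)),np.array((6,255,255)))|cv2.inRange(h,np.array((172,120,60)),np.array((180,255,255)))
cs,hi=cv2.findContours(red,cv2.RETR_CCOMP,cv2.CHAIN_APPROX_NONE)
for c,k in zip(cs,hi[0]):
    if len(c)>=15:
        x=cv2.boundingRect(c); print("red",x,k[3],cv2.contourArea(c))
        if k[3]>=0: e=cv2.fitEllipse(c); print(e,onz(T,e[0],88))
for nm,d,b in(("T",T,(130,110,400,320)),("S",S,(170,140,440,330))):
    c=d["img"][b[1]:b[3],b[0]:b[2],::-1]; cv2.imwrite(f"pics/c{nm}.png",cv2.resize(c,None,fx=2.9,fy=2.8,interpolation=cv2.INTER_CUBIC))
E
```

```text
Y [372.54444444 155.75555556] [12 11 12 11 90] [210.925 165.95 ] [ 7  6  9  5 40] (array([ 546.32860336, -258.42811314,  146.34808627]), np.float64(0.03207474594380086)) [ 553.33987103 -264.75063677  123.        ]
B [327.03846154 153.68269231] [ 12   8  11  12 104] [228.2972973  192.05405405] [ 6 16  8  8 37] (array([ 575.90271152, -161.8469154 ,  111.13508169]), np.float64(14.173049432575741)) [ 576.99749188 -165.44675039  123.        ]
red (141, 126, 44, 129) -1 3310.0
red (153, 221, 17, 18) 0 207.5
((160.9944305419922, 229.15675354003906), (16.00786018371582, 16.682579040527344), 37.42204284667969) [482.84972226 231.74529976  88.        ]
red (153, 181, 11, 10) 0 66.5
((157.8455352783203, 185.5796661376953), (8.941643714904785, 9.793953895568848), 119.1375961303711) [584.79572957 225.41318221  88.        ]
red (152, 160, 11, 10) 0 63.5
((156.86070251464844, 164.67919921875), (8.910316467285156, 9.367339134216309), 126.43253326416016) [634.94995316 221.08823504  88.        ]
```

View pics/cT.png

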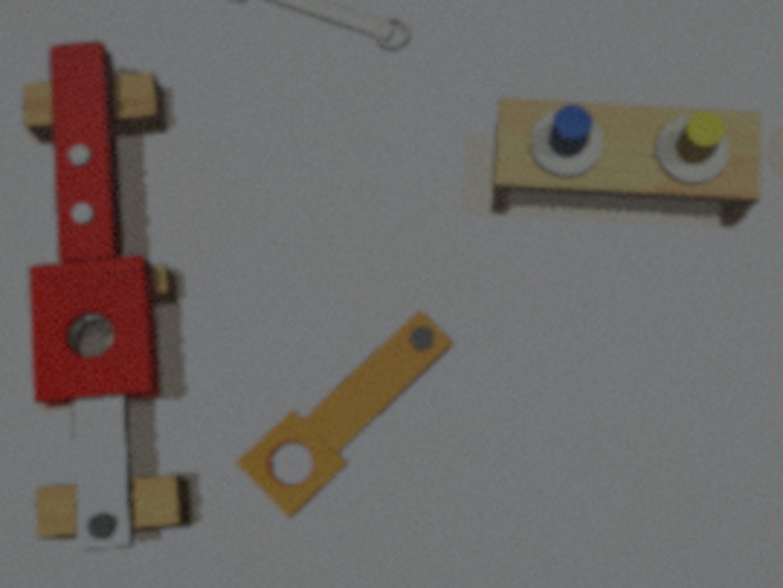

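Run:
```python
from h import *
T=r.get_image("top");S=r.get_image("scene")
P={}
for nm,lo,hi,b in(("Y",(22,140,100),(33,255,255),(355,140,392,176)),("B",(105,120,100),(125,255,255),(310,140,345,172))):
    a,sa,m=blob(T,lo,hi,b); P[nm]=onz(T,a,148); print(nm,a,sa,P[nm])
for u in((692/2.9+130,148/2.8+110),(567/2.9+130,143/2.8+110)): print("collar",onz(T,u,98))
d=(P["B"]-P["Y"])[:2];print(np.hypot(*d),np.degrees(np.arctan2(d[1],d[0])))
# red plate hole in scene view
h=cv2.cvtColor(S["img"],cv2.COLOR_RGB2HSV)
red=cv2.inRange(h,np.array((0,150,90)),np.array((6,255,255)))|cv2.inRange(h,np.array((172,150,90)),np.array((180,255,255)))
cs,hh=cv2.findContours(red[200:300,280:400],cv2.RETR_CCOMP,cv2.CHAIN_APPROX_NONE)
for c,k in zip(cs,hh[0]):
    if k[3]>=0 and len(c)>15: e=cv2.fitEllipse(c); u=np.array(e[0])+[280,200]; print(e,onz(S,u,88))
# corners of upper plate in top crop
for u in((30,268),(147,258),(157,392),(36,402)): print("corner",onz(T,(u[0]/2.9+130,u[1]/2.8+110),88))
for u in((102,524),(91,335)): print("eye",onz(T,(u[0]/2.9+130,u[1]/2.8+110),74))
```

```text
Y [372.58139535 155.58139535] [12 11 12 11 86] [ 546.22003088 -258.16432782  148.        ]
B [326.72 154.12] [13  9 10 10 50] [ 568.05373637 -160.28627183  148.        ]
collar [ 545.83202796 -258.80991676   98.        ]
collar [ 568.28951161 -162.61746818   98.        ]
100.28372020694648 77.42488585488931
((42.54152297973633, 67.05265808105469), (8.011088371276855, 9.440389633178711), 112.63326263427734) [626.3117023  216.53134763  88.        ]
((57.074989318847656, 57.18360137939453), (8.008636474609375, 8.87128734588623), 94.01777648925781) [575.63531255 220.64382419  88.        ]
((83.36503601074219, 41.43754577636719), (8.959930419921875, 15.359524726867676), 99.05615234375) [481.87591774 233.42245209  88.        ]
corner [545.13574112 270.69536701  88.        ]
corner [536.46581698 179.44353689  88.        ]
corner [426.6228283  187.34838283  88.        ]
corner [435.83041598 279.62930812  88.        ]
eye [333.01060277 245.93300637  74.        ]
eye [484.67276858 234.10705545  74.        ]
```

View pics/cS.png

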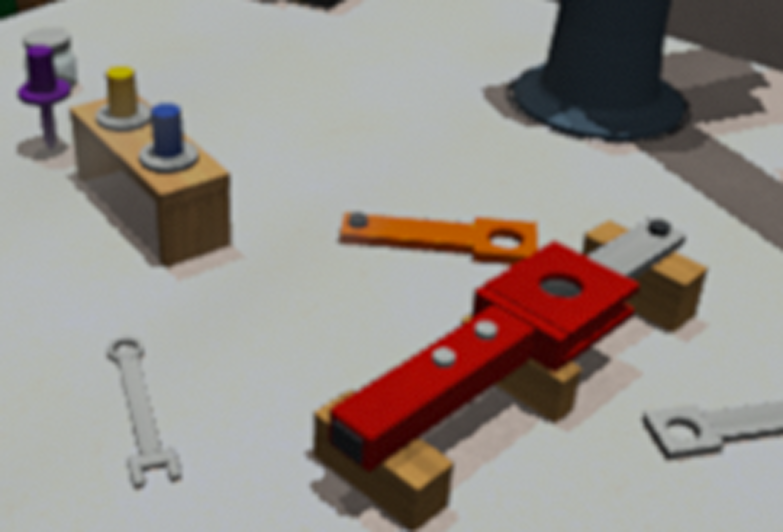

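The yellow pin is at (546, −258), and the pin spacing measures 100.3 mm against 100 mm given. The fork hole is at about (482.8, 232.5), with both views agreeing within 2 mm. I'll turn the jaws across the rack line, then travel over to the pin.

```bash
python3 -m crank '[[[0,0,0,0.187,0,0,1],[0,0,0,0.187,0,0,1],[0,0,0,0.187,0,0,1],[0,0,0,0.187,0,0,1],[0,0,0,0.187,0,0,1],[0,0,0,0.187,0,0,1],[0,0,0,0.187,0,0,1],[0,0,0,0.187,0,0,1],[0,0,0,0,0,0,1]]]'; python3 -m crank '[[[0,-0.04,0.028,0,0,0,1],[0,-0.04,0.028,0,0,0,1],[0,-0.04,0.028,0,0,0,1],[0,-0.04,0.028,0,0,0,1],[0,-0.04,0.028,0,0,0,1],[0,-0.04,0.028,0,0,0,1],[0,-0.04,0.028,0,0,0,1],[0,-0.04,0.028,0,0,0,1],[0,-0.04,0.028,0,0,0,1],[0,-0.04,0.028,0,0,0,1],[0,-0.04,0.028,0,0,0,1],[0,-0.04,0.028,0,0,0,1],[0,-0.04,0.028,0,0,0,1],[0,-0.04,0.028,0,0,0,1],[0,-0.04,0.028,0,0,0,1],[0,-0.04,0.028,0,0,0,1],[0,-0.04,0.028,0,0,0,1],[0,-0.04,0.028,0,0,0,1],[0,-0.04,0.028,0,0,0,1],[0,0,0,0,0,0,1]]]'
cat >> h.py <<'E'
def delta(p):
    s=r.state(); print("t",s["clock"],"tcp",s["tcp_pos"],"F",s["wrist_force"],"gap",s["finger_gap"]); R=np.array(s["orientation"]); print(R.round(3)); print("tool delta",(R.T@(np.array(p)-s["tcp_pos"])).round(1))
E
python3 -c "
from h import *
delta([546,-258.4,107])"
```

```text
clock: 1.42
tcp_pos: [183.8, 623.4, 231.1]
orientation: [[-0.0, 0.208, 0.978], [-0.0, 0.978, -0.208], [-1.0, -0.0, -0.0]]
wrist_force: [0.3, 0.3, 0.7]
finger_gap: 85.5
clock: 3.92
tcp_pos: [544.5, -234.2, 231.0]
orientation: [[-0.0, 0.21, 0.978], [-0.0, 0.978, -0.21], [-1.0, -0.0, -0.0]]
wrist_force: [-0.4, 0.1, -1.2]
finger_gap: 85.4
t 3.925 tcp [ 544.49829625 -234.19785684  230.99947   ] F [-0.41547684  0.06265298 -1.1659111 ] gap 85.41183887015546
[[-0.     0.21   0.978]
 [-0.     0.978 -0.21 ]
 [-1.    -0.    -0.   ]]
tool delta [124.  -23.3   6.6]
```

```bash
python3 -m crank '[[[0,-0.0233,0.0066,0,0,0,1],[0.025,0,0,0,0,0,1],[0.025,0,0,0,0,0,1],[0,0,0,0,0,0,1]]]'
python3 - <<'E'
from h import *
delta([546,-258.4,107])
T=r.get_image("top");S=r.get_image("scene")
a=cv2.resize(T["img"][100:230,280:430],(400,347),interpolation=cv2.INTER_CUBIC);b=cv2.resize(S["img"][100:230,150:300],(400,347),interpolation=cv2.INTER_CUBIC)
cv2.imwrite("pics/n1.png",np.hstack([a,b])[:,:,::-1])
E
```

```text
clock: 4.42
tcp_pos: [544.2, -254.7, 179.2]
orientation: [[-0.004, 0.209, 0.978], [0.003, 0.978, -0.209], [-1.0, 0.002, -0.004]]
wrist_force: [0.4, 0.1, -0.0]
finger_gap: 85.4
t 4.425 tcp [ 544.18816156 -254.72664599  179.1986433 ] F [ 0.36150327  0.13900344 -0.02409824] gap 85.39948479270052
[[-0.004  0.209  0.978]
 [ 0.003  0.978 -0.209]
 [-1.     0.002 -0.004]]
tool delta [72.2 -3.3  2.8]
```

View pics/n1.png

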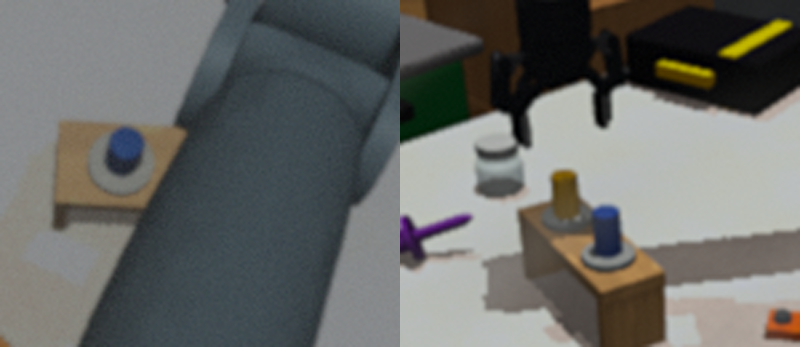

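The scene view shows the fingers at crop (522,135) and (603,120), straddling the yellow grip at (565,175). The purple decoy now lies on its side; nothing has touched it and the wrist force stayed at about 0, so I'll check that it stays at rest. I'll let the arm settle before descending.

```bash
python3 -m crank '[[[0,0,0,0,0,0,1],[0,0,0,0,0,0,1]]]'
python3 - <<'E'
from h import *
delta([546,-258.4,107])
S=r.get_image("scene");a,s,_=blob(S,(130,60,30),(160,255,255),(100,130,215,230));print(a,s,onz(S,a,15))
E
```

```text
clock: 4.78
tcp_pos: [546.1, -255.9, 182.5]
orientation: [[0.002, 0.21, 0.978], [-0.001, 0.978, -0.21], [-1.0, -0.001, 0.002]]
wrist_force: [-0.3, -0.1, 0.4]
finger_gap: 85.2
t 4.775 tcp [ 546.09669301 -255.93328444  182.52420249] F [-0.25008648 -0.14579176  0.44545704] gap 85.22026556077935
[[ 0.002  0.21   0.978]
 [-0.001  0.978 -0.21 ]
 [-1.    -0.001  0.002]]
tool delta [75.5 -2.4  0.3]
[152.6641791  188.76492537] [ 37  50  40  18 268] [ 624.47378313 -476.4981286    15.        ]
```

```bash
python3 -m crank '[[[0.01,-0.0024,0,0,0,0,1],[0.02,0,0,0,0,0,1],[0.02,0,0,0,0,0,1],[0.015,0,0,0,0,0,1],[0.01,0,0,0,0,0,1],[0,0,0,0,0,0,1],[0,0,0,0,0,0,1]]]'
python3 - <<'E'
from h import *
delta([546,-258.4,107])
S=r.get_image("scene");a,s,_=blob(S,(130,60,30),(160,255,255),(100,130,215,230));print(a,s)
b=cv2.resize(S["img"][100:230,120:300],(720,520),interpolation=cv2.INTER_CUBIC);cv2.imwrite("pics/n2.png",b[:,:,::-1])
E
```

```text
clock: 5.7
tcp_pos: [545.6, -258.3, 107.0]
orientation: [[0.001, 0.21, 0.978], [-0.001, 0.978, -0.21], [-1.0, -0.001, 0.001]]
wrist_force: [0.1, -0.2, 0.1]
finger_gap: 85.3
t 5.7 tcp [ 545.58577767 -258.2965072   106.99903799] F [ 0.11585715 -0.22369865  0.09930894] gap 85.34996007433011
[[ 0.001  0.21   0.978]
 [-0.001  0.978 -0.21 ]
 [-1.    -0.001  0.001]]
tool delta [-0.  -0.   0.4]
[152.6641791  188.76492537] [ 37  50  40  18 268]
```

View pics/n2.png

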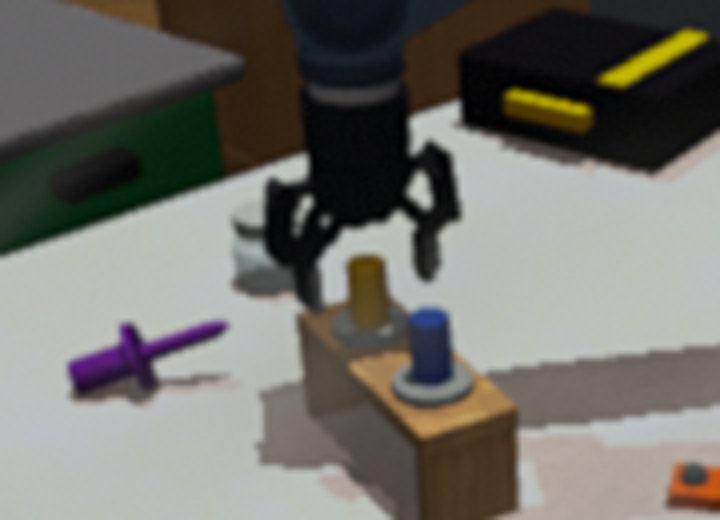

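The purple pin is at rest at the same pixels as before. The fingers, at crop (305,290) and (428,265), stand on either side of the yellow grip at (367,290). I'll close them and lift.

```bash
python3 -m crank '[[[0,0,0,0,0,0,0.6],[0,0,0,0,0,0,0.45],[0,0,0,0,0,0,0.3],[0,0,0,0,0,0,0],[0,0,0,0,0,0,0],[0,0,0,0,0,0,0],[0,0,0,0,0,0,0]]]' 60;  python3 -m crank '[[[-0.01,0,0,0,0,0,0],[-0.025,0,0,0,0,0,0],[-0.025,0,0,0,0,0,0],[-0.025,0,0,0,0,0,0],[-0.025,0,0,0,0,0,0],[-0.025,0,0,0,0,0,0],[-0.025,0,0,0,0,0,0],[0,0,0,0,0,0,0],[0,0,0,0,0,0,0]]]'
python3 - <<'E'
from h import *
delta([482.8,232.5,267])
E
```

```text
clock: 6.62
tcp_pos: [545.5, -258.2, 106.9]
orientation: [[0.001, 0.21, 0.978], [-0.001, 0.978, -0.21], [-1.0, -0.0, 0.001]]
wrist_force: [0.3, 0.7, 3.1]
finger_gap: 29.1
clock: 7.75
tcp_pos: [544.3, -257.5, 264.5]
orientation: [[-0.002, 0.21, 0.978], [0.002, 0.978, -0.21], [-1.0, 0.001, -0.003]]
wrist_force: [0.6, -0.5, -2.6]
finger_gap: 28.7
t 7.75 tcp [ 544.31092464 -257.46653569  264.53313239] F [ 0.59761494 -0.52409715 -2.62734786] gap 28.725407810744688
[[-0.002  0.21   0.978]
 [ 0.002  0.978 -0.21 ]
 [-1.     0.001 -0.003]]
tool delta [  -1.5  466.1 -163.2]
```

The grip is held: the gap is 29 mm and the weight about 2.6 N. Next I'll carry the pin over the fork.

```bash
python3 -m crank '[[[0,0.011,-0.004,0,0,0,0],[0,0.025,-0.009,0,0,0,0],[0,0.032,-0.011,0,0,0,0],[0,0.032,-0.011,0,0,0,0],[0,0.032,-0.011,0,0,0,0],[0,0.032,-0.011,0,0,0,0],[0,0.032,-0.011,0,0,0,0],[0,0.032,-0.011,0,0,0,0],[0,0.032,-0.011,0,0,0,0],[0,0.032,-0.011,0,0,0,0],[0,0.032,-0.011,0,0,0,0],[0,0.032,-0.011,0,0,0,0],[0,0.032,-0.011,0,0,0,0],[0,0.032,-0.011,0,0,0,0],[0,0.024,-0.009,0,0,0,0],[0,0.015,-0.006,0,0,0,0],[0,0.006,-0.002,0,0,0,0],[0,0,0,0,0,0,0],[0,0,0,0,0,0,0],[0,0,0,0,0,0,0]]]'
python3 - <<'E'
from h import *
delta([482.8,232.5,206])
S=r.get_image("scene");T=r.get_image("top")
b=cv2.resize(S["img"][110:310,270:450],(480,533),interpolation=cv2.INTER_CUBIC)
a=cv2.resize(T["img"][120:320,100:220],(320,533),interpolation=cv2.INTER_CUBIC);cv2.imwrite("pics/n3.png",np.hstack([b,a])[:,:,::-1])
E
```

```text
clock: 10.25
tcp_pos: [484.8, 230.1, 266.3]
orientation: [[-0.0, 0.211, 0.977], [-0.0, 0.977, -0.211], [-1.0, -0.0, 0.0]]
wrist_force: [0.6, 0.1, -2.4]
finger_gap: 28.8
t 10.25 tcp [484.75551885 230.09660649 266.29091262] F [ 0.63854441  0.13384579 -2.36126039] gap 28.833559680658595
[[-0.     0.211  0.977]
 [-0.     0.977 -0.211]
 [-1.    -0.     0.   ]]
tool delta [60.3  1.9 -2.4]
```

View pics/n3.png

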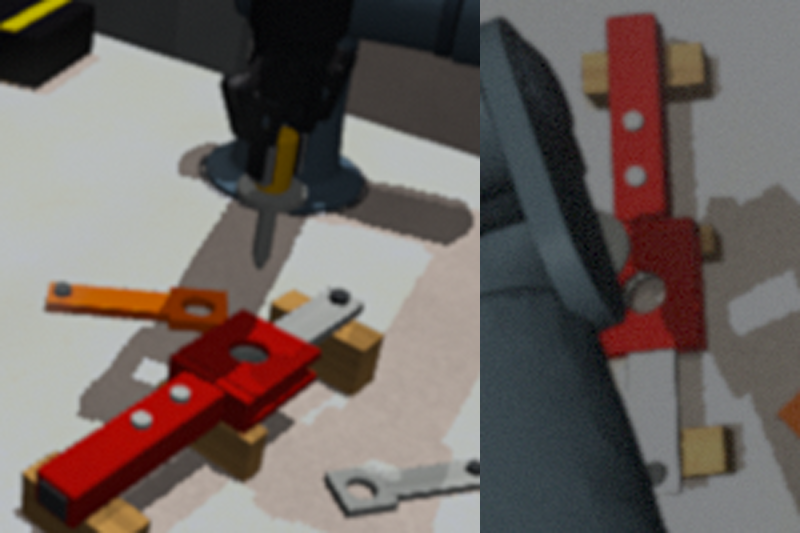

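Run:
```python
from h import *
S=r.get_image("scene");p=r.state()["tcp_pos"]
k=[270,110]
for z in(177,249,307): print(z,cv2.projectPoints(np.array([[p[0],p[1],float(z)]]),np.array(S["rvec"]),np.array(S["tvec"]),np.array(S["K"]),None)[0].ravel())
for u,z in(((262,265),177),((275,192),253),((288,127),307)): 
    w=np.array(u)*.375+k; print(z,w,onz(S,w,z))
C=ray(S,(0,0))[0];print(C)
T=r.get_image("top");w=np.array([646-480,293])*.375+[100,120];print(w,onz(T,w,88))
```

```text
177 [366.51177417 210.93470735]
249 [370.80601799 183.88153841]
307 [374.5447554  160.32798648]
177 [368.25  209.375] [476.00965053 229.76948806 177.        ]
253 [373.125 182.   ] [480.21036018 232.97308695 253.        ]
307 [378.    157.625] [467.31936916 228.78723931 307.        ]
[1197.70956026  587.99344126  672.40164374]
[162.25  229.875] [480.70425059 229.18981642  88.        ]
```

```bash
python3 -m crank '[[[0.015,0.0019,-0.0024,0,0,0,0],[0.02,0,0,0,0,0,0],[0.02,0,0,0,0,0,0],[0.015,0,0,0,0,0,0],[0.006,0,0,0,0,0,0],[0,0,0,0,0,0,0],[0,0,0,0,0,0,0]]]'
python3 - <<'E'
from h import *
delta([482.8,232.5,105])
S=r.get_image("scene")
b=cv2.resize(S["img"][175:260,320:410],(720,600),fx=0,fy=0,interpolation=cv2.INTER_CUBIC)
b=cv2.resize(S["img"][180:255,320:410],(720,600),interpolation=cv2.INTER_CUBIC);cv2.imwrite("pics/n4.png",b[:,:,::-1])
p=r.state()["tcp_pos"]
for z in(p[2]-89,p[2]-17,88): print(z,((cv2.projectPoints(np.array([[p[0],p[1],float(z)]]),np.array(S["rvec"]),np.array(S["tvec"]),np.array(S["K"]),None)[0].ravel())-[320,180])*8)
E
```

```text
clock: 11.32
tcp_pos: [483.2, 233.2, 191.2]
orientation: [[0.002, 0.21, 0.978], [0.0, 0.978, -0.21], [-1.0, 0.001, 0.002]]
wrist_force: [0.6, 0.1, -1.2]
finger_gap: 28.8
t 11.325 tcp [483.18818697 233.21431173 191.16665349] F [ 0.63456039  0.11340252 -1.21175321] gap 28.750596058573464
[[ 0.002  0.21   0.978]
 [ 0.     0.978 -0.21 ]
 [-1.     0.001  0.002]]
tool delta [86.2 -0.8 -0.4]
102.19357398363925 [350.1058354  455.77140837]
174.19357398363925 [382.09540794 257.12709908]
88 [344.09715506 493.08325908]
```

View pics/n4.png

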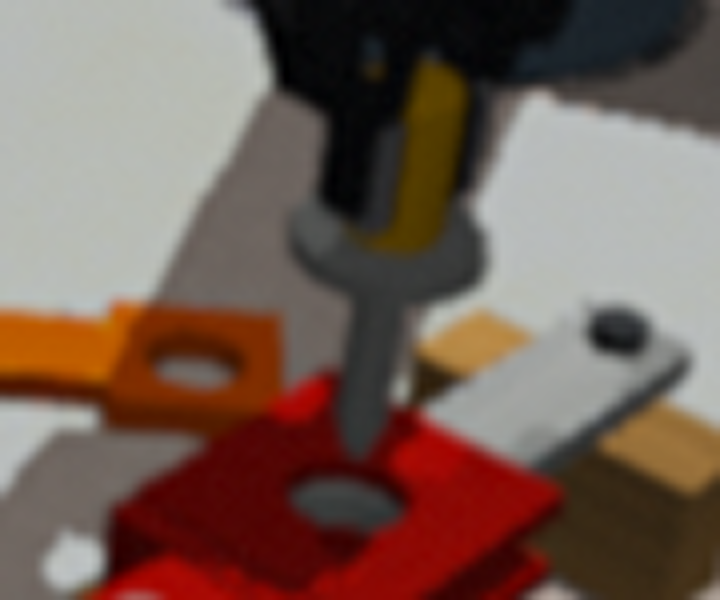

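The tip shows at crop (360,458), just above the hole centre at (347,503). I'll work out the small offset between them.

Run:
```python
from h import *
S=r.get_image("scene");f=lambda u,z:onz(S,np.array(u)/8+[320,180],z)
p=r.state(); t=f((360,457),p["tcp_pos"][2]-89); h=f((347,503),88); h2=f((347,493),88)
R=np.array(p["orientation"])
print(t,h,p["tcp_pos"]);print("tool shift",R.T@np.append((h-t)[:2],0))
```

```text
[481.59807719 235.73973452 102.16909326] [486.84417322 236.51963014  88.        ] [483.10933656 233.20759506 191.16909326]
tool shift [0.00850653 1.86598827 4.96465266]
```

The offset is about 2 mm, well within the 10 mm clearance. I'll nudge the pin over and lower it in stages, watching the force.

```bash
python3 -m crank '[[[0.005,0.0003,0.002,0,0,0,0],[0.008,0,0,0,0,0,0],[0.008,0,0,0,0,0,0],[0.008,0,0,0,0,0,0],[0.006,0,0,0,0,0,0],[0,0,0,0,0,0,0],[0,0,0,0,0,0,0]]]';  python3 - <<'E'
from h import *
delta([484.5,233.5,105])
E
```

```text
clock: 12.3
tcp_pos: [484.8, 233.0, 155.6]
orientation: [[0.001, 0.21, 0.978], [0.0, 0.978, -0.21], [-1.0, 0.0, 0.001]]
wrist_force: [0.2, -0.1, -2.4]
finger_gap: 28.5
t 12.3 tcp [484.84294627 233.00612573 155.55896063] F [ 0.16544928 -0.07529435 -2.44095199] gap 28.510548194669802
[[ 0.001  0.21   0.978]
 [ 0.     0.978 -0.21 ]
 [-1.     0.     0.001]]
tool delta [50.6  0.4 -0.5]
```

The wrist force is only the pin's weight. Continuing down.

```bash
python3 -m crank '[[[0.006,0,0,0,0,0,0],[0.007,0,0,0,0,0,0],[0.007,0,0,0,0,0,0],[0,0,0,0,0,0,0],[0,0,0,0,0,0,0]]]'; python3 -m crank '[[[0.006,0,0,0,0,0,0],[0.008,0,0,0,0,0,0],[0.006,0,0,0,0,0,0],[0.004,0,0,0,0,0,0],[0,0,0,0,0,0,0],[0,0,0,0,0,0,0]]]'
```

```text
clock: 12.92
tcp_pos: [484.7, 233.0, 135.3]
orientation: [[0.0, 0.21, 0.978], [0.0, 0.978, -0.21], [-1.0, 0.0, 0.0]]
wrist_force: [0.3, 0.1, -2.1]
finger_gap: 28.8
clock: 13.68
tcp_pos: [484.8, 233.0, 111.5]
orientation: [[0.0, 0.21, 0.978], [0.0, 0.978, -0.21], [-1.0, 0.0, 0.0]]
wrist_force: [-0.4, 0.6, -2.3]
finger_gap: 28.9
```

```bash
python3 -m crank '[[[0.003,0,0,0,0,0,0],[0.002,0,0,0,0,0,0],[0,0,0,0,0,0,0],[0,0,0,0,0,0,0]]]'; python3 -m crank '[[[0.001,0,0,0,0,0,0],[0,0,0,0,0,0,0],[0,0,0,0,0,0,0]]]'; python3 -m crank '[[[0.001,0,0,0,0,0,0],[0,0,0,0,0,0,0],[0,0,0,0,0,0,0]]]'
```

```text
clock: 14.18
tcp_pos: [484.7, 232.9, 106.3]
orientation: [[0.0, 0.21, 0.978], [-0.0, 0.978, -0.21], [-1.0, 0.0, 0.0]]
wrist_force: [0.4, -0.5, -2.2]
finger_gap: 28.6
clock: 14.55
tcp_pos: [484.6, 232.9, 105.3]
orientation: [[0.0, 0.21, 0.978], [-0.0, 0.978, -0.21], [-1.0, -0.0, 0.0]]
wrist_force: [0.2, 0.8, -2.0]
finger_gap: 29.1
clock: 14.92
tcp_pos: [484.8, 233.0, 104.9]
orientation: [[0.0, 0.21, 0.978], [-0.0, 0.978, -0.21], [-1.0, 0.0, 0.0]]
wrist_force: [-2.5, -1.2, 5.1]
finger_gap: 28.7
```

There is contact at TCP z 104.9, where 105 was predicted, so the collar is seated. I'll release and withdraw.

```bash
python3 -m crank '[[[0,0,0,0,0,0,0.45],[0,0,0,0,0,0,0.6],[0,0,0,0,0,0,0.8],[0,0,0,0,0,0,1],[0,0,0,0,0,0,1],[0,0,0,0,0,0,1],[0,0,0,0,0,0,1]]]'; python3 -m crank '[[[-0.01,0,0,0,0,0,1],[-0.03,0,0,0,0,0,1],[-0.04,0,0,0,0,0,1],[-0.04,0,0,0,0,0,1],[0,-0.05,0,0,0,0,1],[0,-0.05,0,0,0,0,1],[0,-0.05,0,0,0,0,1],[0,-0.05,0,0,0,0,1],[0,0,0,0,0,0,1],[0,0,0,0,0,0,1]]]'
python3 - <<'E'
from h import *
S=r.get_image("scene");T=r.get_image("top")
b=cv2.resize(S["img"][150:310,270:430],(400,400),interpolation=cv2.INTER_CUBIC)
a=cv2.resize(T["img"][140:300,80:240],(400,400),interpolation=cv2.INTER_CUBIC);cv2.imwrite("pics/n5.png",np.hstack([b,a])[:,:,::-1])
cv2.imwrite("pics/full.png",S["img"][:,:,::-1])
E
```

```text
clock: 15.8
tcp_pos: [484.6, 232.9, 104.3]
orientation: [[-0.0, 0.21, 0.978], [0.0, 0.978, -0.21], [-1.0, -0.0, -0.0]]
wrist_force: [-0.4, -0.5, 0.4]
finger_gap: 85.4
clock: 17.05
tcp_pos: [442.8, 37.5, 224.9]
orientation: [[0.001, 0.211, 0.978], [0.0, 0.978, -0.211], [-1.0, 0.0, 0.001]]
wrist_force: [-0.6, 0.7, -0.3]
finger_gap: 85.5
```

View pics/n5.png

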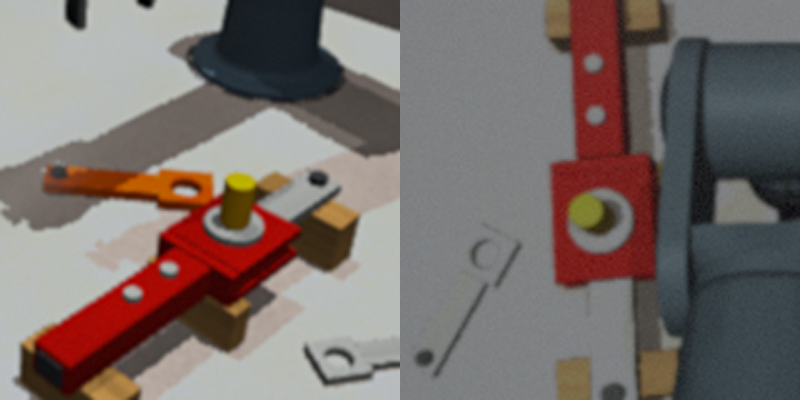

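View pics/full.png

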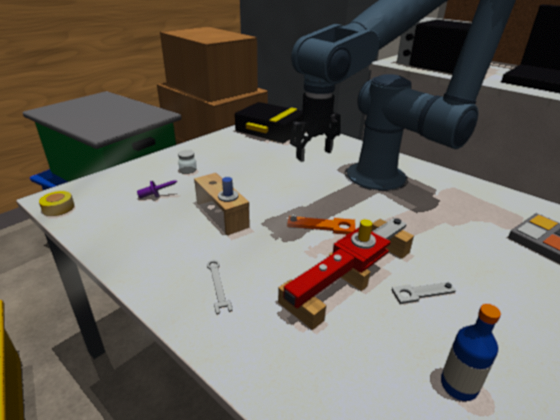

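The collar sits flat on the fork plate, with the grip upright at scene crop (238,200). The blue pin is still in the rack at full-frame (228,187). The gripper is clear and everything is still on the table.

```bash
python3 -c "
from rig import r
print(r.close_job())"
```

```text
the job is handed in; nothing more can be done
None
```

The long yellow-grip pin is seated in the red fork, through both plates and the tow eye, and the job was handed in about 17 s into the 40 s limit. I gripped it at 60 N and lowered it by hand in stages. Until the collar seated, the wrist carried only the pin's weight.

- **Seating:** the collar touched down at TCP z 104.9 mm against 105 mm predicted, with about 5 N upward on the wrist. I then opened the gripper and backed clear.
- **Last pictures:** the collar lies flat on the fork and the grip stands upright. The eye bar looks undisturbed, the blue pin is still in the rack, and the gripper touches nothing.
- **Small disagreement:** the two views and the arm's own pose differed by 2–5 mm on the hole and pin-tip positions. That was inside the 10 mm radial clearance.
- **Purple decoy pin:** it stood upright in the first pictures but was lying on its side by the next ones, at 4.4 s. I never approached it, and the readings at the end of each move showed no contact force. I can't say why it fell; it stayed at rest on the table.

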